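Third hand for the pole hook

TASK

Pick up the loose pole hook (the plywood block with the metal hook on it), stand it on the rail's ledge in the bay that has no hook yet, hook side outward and centred in front of that bay's sprung pad, and press it squarely against the pad with a steady push of about 10 newtons so that I can screw it on from behind. Never push harder than 20 newtons or so, and leave the other things where they are. Finish while still holding it pressed in place: do not let go.

Things in the scene. Friction and masses are not known exactly. Their poses are not given: they have to be found in the camera images.
- pole_rail: Fixed pine rail, L in section: ledge 150 mm deep (x -85 to 65), 300 long (y), top 20 mm above the work surface; along its far edge an upright fence (x 45 to 65), top at 85 mm. Origin at the surface, mid-length; x level, into the fence (push direction), y left, z up. Two bays 170 mm apart, each with a sprung pad; one has its hook already, a thin paper card lies in the empty one.
- pad_left: Cork-faced plywood pad of the left (+y) bay, 50 mm wide, 50 high (25 to 75 mm above the surface), 12 thick. Origin at the centre of its front face, which looks to the rail's -x; axes as the rail's. It slides only along the rail's +x on springs: no load at rest, gives 1 mm per newton (10 N: 10 mm), at most 26 mm.
- pad_right: The same pad in the rail's right (-y) bay, same springs, origin and axes.
- bay_left (a point): Fixed point of the rail on the ledge's top, straight below the resting front face of the left pad, in the middle of the bay; axes as the rail's. It does not move with the pad.
- bay_right (a point): The same point of the right bay.
- fitted_hook: The hook already screwed on, fixed in the left or the right bay: same shape as the loose one. Origin at the centre of its block's underside (on the ledge), 30 mm to -x and 85 mm to +y or -y from the rail's origin; axes as the rail's.
- hook_center (a point): Centre of the loose pole hook's birch block, 70 mm (x) by 46 (y) by 60 high, 30 mm above its underside. An aluminium plate and upturned hook bar 10 mm thick stick out of its -x face, to 85 mm from this point, no higher than 50 mm above the underside. The plain +x face is the back that goes against a pad; z up. About 0.2 kg. Starts on the work surface left or right of the rail.
- hook_tip (a point): Tip of the loose hook's bar: 80 mm to -x of the block's centre and 12 mm above it.
- hook: The loose pole hook as a whole; origin at the centre of the block's underside, axes as hook_center.
- plain_center (a point): Centre of a loose plain birch block of the same size, 70 x 46 x 60 mm, without a hook: not the one wanted. It lies on the other side of the rail.
- cup: Green ceramic cup, 80 mm across, 90 mm high, beyond the rail; origin under its centre. Bystander.
- wax: White round plastic wax box with cap, 70 mm across, 60 mm high, beyond the rail; origin under its centre. Bystander.
- brush: Wooden boot brush, 150 x 50 mm, 42 mm high, beyond the rail; origin under its centre, long along its y. Bystander.
- headlamp: Black headlamp, 70 x 45 mm, 45 mm high, beyond and left of the rail; origin under its centre. Bystander.
- driver: Screwdriver, about 200 mm long, under 35 mm high, lying on the surface between the robot and the rail; long along its x. Bystander.
Not all that is in view belongs to the job. Leave any orange look-alike of the hook alone.

How it is judged (in metres and radians):
At the end, for the whole second after the job is handed in: For the last second the fingers press the loose hook on the free bay's pad with 6 to 16 N; block at rest, within 10 mm of the bay's middle sideways and 5 mm of the ledge in height, square to the rail within 0.12 rad, upright within 0.1 rad, hook pointing away from the fence (((contact force between hook and pad_left between 6 and 16 N and y of hook_center in the frame of bay_left between -0.01 and 0.01 m) or (contact force between hook and pad_right between 6 and 16 N and y of hook_center in the frame of bay_right between -0.01 and 0.01 m)) and angle between the x axis of hook and the x axis of pole_rail, either way round below 0.12 rad and angle between hook's own z axis and vertical below 0.1 rad and z of hook_center in the frame of pole_rail between 0.045 and 0.056 m and x of hook_tip in the frame of pole_rail below -0.06 m and linear speed of hook below 0.01 m/s and contact force between hook and the fingers above 1 N); the arm keeps its last pose, push and grip.
It fails at once if a pad is pushed with more than 23 N (contact force between anything else and pad_left above 23 N or contact force between anything else and pad_right above 23 N).
It fails at once if the hook already fitted is pushed hard (over 10 N) (contact force between any of the arm, the fingers, hook and fitted_hook above 10 N).
It fails at once if the cup, wax box, headlamp, brush, plain block or screwdriver is moved by more than 30 mm (distance of any of cup, wax, headlamp, brush, plain_center, driver from where it was at the start of the episode above 0.03 m).
It also fails if it takes over 42 s, if anything falls off the work surface, if the arm or the gripper's body presses on something with over 40 N, if the wrist force passes 120 N, or if a joint passes its speed limit or range.

ROBOT

A 6-joint arm with a two-finger parallel gripper is mounted at the origin on the work surface. World frame = base frame: x ahead of the robot, y to its left, z up, the work surface at z = 0. Lengths are in mm, angles in rad, forces in N, time in s.
With the tool pointing down it reaches from about 300 to 875 mm from the base axis. Payload 6.4 kg.
Tool frame: the origin (TCP) lies at the very end of the fingers, on their centre line; the grasp point (between the pads) lies 19 mm behind it (bot.grip_point_offset is the distance from the TCP to the grasp point, in mm); z points along the fingers, y is the direction in which the jaws open and shut (so a half turn about z gives the same grasp; the last joint's range is limited). The gripper opens to 85 mm and grips with 20 to 120 N. Pads are 22 mm wide; open, the fingers measure 114 mm over their backs; the gripper's body (76 mm by 85 mm) begins 54 mm behind the grasp point. The pads swing forward as they close: fully open they stand 13 mm farther back than shut.
Start: joints at [-1.546, 0.181, 1.607, -0, 1.354, -0.206], TCP at [131.55, -559.764, 231.288] pointing down, gripper open.
Joint ranges: [-2.99, 2.99], [-0.89, 2.07], [0.3, 2.58], [-1.14, 4.28], [0, 2.63], [-3.12, 3.12]. Speed limits (rad/s): [2.57, 2.57, 3.01, 3.14, 3.14, 3.14].

INTERFACE

Orientations are given as [roll, pitch, yaw] about the fixed x, y, z axes, in that order (R = Rz(yaw) Ry(pitch) Rx(roll)).
In Python, from rig import bot, snapshot gives the robot as it stands.
- The arm moves only by the shell command python3 -m creep 'ROWS' [FORCE]. ROWS is text: rows parted by semicolons, each of 7 numbers parted by spaces: the turn, a rotation vector about the tool's x, y, z in degrees, then the shift along the tool's x, y, z in units of 40 mm (1.0 is 40 mm), then the gripper's target within -1 to 1 (shut at 1, half-way at 0, fully open at -1). In form: rx ry rz x y z fingers; .... A call has exactly 5 rows; each row is the pose to reach, as a shift and turn from the pose measured when the call began, along the tool's axes at that moment; what a row does not reach only later rows make up. A row lasts 1/12 s, in which the tool goes at most 41.7 mm and 7.16 degrees, less where a joint would pass 70% of its speed; a pose out of reach is approached as far as the arm can. A call with a gripper value outside its range is refused whole. The fingers move at their own pace and stop on an object; FORCE is the grip in N (left out, the last holds). Time passes only in rows, so rows that repeat a pose let the fingers close, or fill a call up. It gives the time, the measured TCP pose, the force and the opening at its end, in the units of the state.
- bot.read_state(): the state, without advancing time (a new reading comes with each control period).
- snapshot(name): name is "side" or "top"; returns a dict with "frame" (420x560x3 uint8, red, green, blue), "intrinsics" (3x3 intrinsics, pixels), "dist" ([k1, k2, p1, p2, k3] as OpenCV has them; the pictures are not rectified), "rvec" (rotation vector, rad) and "tvec" (3), from world to camera coordinates, as OpenCV has them. Camera axes: x right, y down, z forward; pixel columns grow to the right and rows downward; lengths in mm; the calibration is good to about 2 mm. A picture is of the moment at which its call begins. There is no depth.
- bot.job_done(): hands the job in, once; it reports no verdict.
The state is a dict: "time": time; "joints": joint angles; "dq": joint speeds; "joint_efforts": joint torques, N m; "tool_pos": TCP position; "ee_rot": TCP orientation; "force": force on the tool from outside, world axes, zero at the start; "torque": the same for the moment, N m; "grip_width": finger opening in mm.
Only numpy, scipy, OpenCV 4.12 (cv2) and the standard library are available. Lean on these libraries where they do the work, as an engineer would, in place of code of your own. Each camera call takes 0.05 s, during which the arm holds its last target.

## Working session

There is one attempt and no reset: what is moved stays moved. The work goes in short steps, Python scripts to look and compute and a shell command to move; the robot and the scene stay as the last step left them, time stands still between calls to the robot, and variables do not carry over. Pictures are saved under pics/ and viewed, and the job is handed in when it is done.

```bash
ls; mkdir -p pics
python3 - <<'E'
from rig import bot, snapshot
import cv2,pickle
print(bot.read_state())
for n in("side","top"):
    s=snapshot(n); pickle.dump(s,open(f"{n}0.pkl","wb"))
    cv2.imwrite(f"pics/{n}0.png",cv2.cvtColor(s["frame"],cv2.COLOR_RGB2BGR))
    print(n,s["intrinsics"],s["dist"],s["rvec"],s["tvec"])
E
```

```text
pics
{'time': 0.0, 'joints': array([-1.54630832e+00,  1.81534850e-01,  1.60801993e+00, -3.93453846e-05,
        1.35377438e+00, -2.06307590e-01]), 'dq': array([-3.29084081e-04, -5.47896018e-04,  5.54773914e-05,  2.37315334e-03,
        7.21902258e-04, -1.14732007e-03]), 'joint_efforts': array([-1.21544444e-04, -4.44868469e+01, -3.51339984e+01, -3.87737728e-04,
        8.88673385e-03,  3.30698686e-05]), 'tool_pos': array([ 131.5192388 , -559.18915971,  230.38186232]), 'ee_rot': array([-3.13988511e+00, -3.18123943e-04,  2.30803832e-01]), 'force': array([ 0.19211404, -0.20133994,  0.45350788]), 'torque': array([ 0.03111769, -0.00491137, -0.05679667]), 'grip_width': 85.43212954748786}
side [[502.03976674   0.         280.84724067]
 [  0.         502.03976674 207.74671189]
 [  0.           0.           1.        ]] [-0.1069879  0.         0.         0.         0.       ] [ 0.04746209 -2.94953109  1.00681966] [ 586.41922469   56.78051685 1456.5141427 ]
top [[416.95372193   0.         281.48919962]
 [  0.         416.95372193 216.63918821]
 [  0.           0.           1.        ]] [-0.07320143  0.          0.          0.          0.        ] [ 2.20718185 -2.19391627  0.07246596] [ -46.92874864  574.22159758 1122.8026754 ]
```

View pics/side0.png

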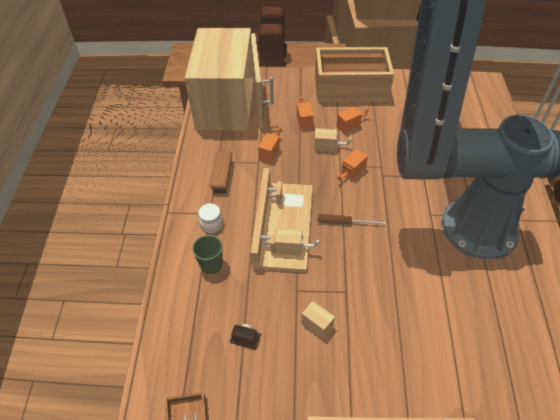

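View pics/top0.png

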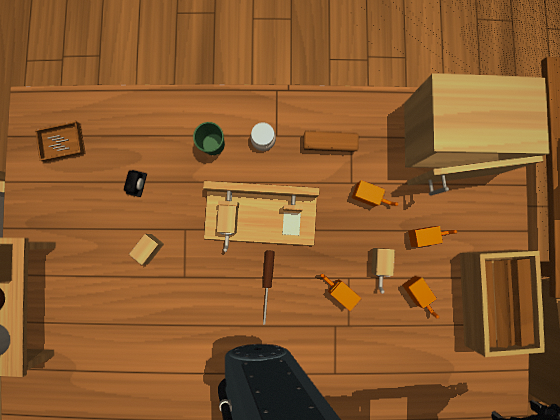

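Candidates, in top-view pixels: birch block with metal hook (383,265). Orange look-alikes are at (370,195), (427,237), (342,293) and (420,293). The plain block is at (145,250), and the fitted hook is on the rail at (228,220). I choose (383,265). The empty bay is the right one, with the card at (291,222). Next I check both with a close crop.

Run:
```python
import cv2,pickle,numpy as np
t=cv2.cvtColor(pickle.load(open("top0.pkl","rb"))["frame"],cv2.COLOR_RGB2BGR)
s=cv2.cvtColor(pickle.load(open("side0.pkl","rb"))["frame"],cv2.COLOR_RGB2BGR)
def c(im,x,y,w,h,k): return cv2.resize(im[y:y+h,x:x+w],None,fx=k,fy=k,interpolation=cv2.INTER_CUBIC)
a=np.vstack([np.hstack([c(t,355,240,66,60,6),c(s,300,115,66,60,6)])]);cv2.imwrite("pics/c1.png",a)
cv2.imwrite("pics/c2.png",c(t,195,175,133,80,6))
cv2.imwrite("pics/c3.png",c(s,240,160,90,115,5))
```

```text
(no output)
```

View pics/c1.png

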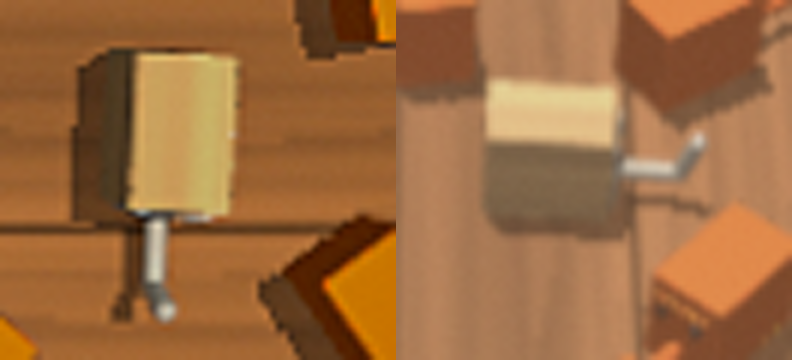

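View pics/c2.png

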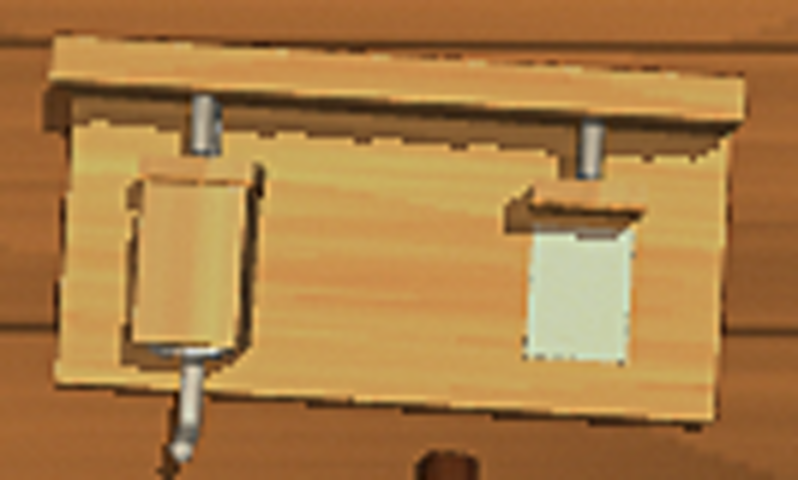

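View pics/c3.png

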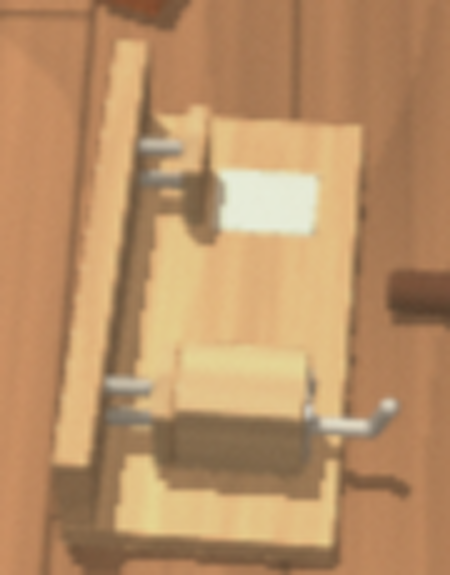

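The crop confirms a birch block with an aluminium hook bar pointing to the robot, its tip at about (382.5,291.5) in the top view. The right bay is empty, with the card at (291,222). Now I fit both poses from corner pixels.

```bash
cat > h.py <<'E'
import cv2,pickle,numpy as np
from scipy.optimize import least_squares
def proj(s,P): return cv2.projectPoints(np.array(P,float).reshape(-1,3),s["rvec"],s["tvec"],s["intrinsics"],s["dist"])[0].reshape(-1,2)
def tf(p,L):
    L=np.array(L,float);c,s=np.cos(p[2]),np.sin(p[2])
    return np.c_[p[0]+c*L[:,0]-s*L[:,1],p[1]+s*L[:,0]+c*L[:,1],L[:,2]+(p[3] if len(p)>3 else 0)]
def fit(obs,p0):
    # obs: list of (snap, localpts, pix)
    f=lambda p:np.concatenate([(proj(s,tf(p,L))-np.array(u)).ravel() for s,L,u in obs])
    r=least_squares(f,p0,x_scale=[10,10,.1,10][:len(p0)],loss='soft_l1')
    return r.x,[np.round(proj(s,tf(r.x,L))-np.array(u),1).tolist() for s,L,u in obs]
E
python3 - <<'E'
from h import *
T=pickle.load(open("top0.pkl","rb"));S=pickle.load(open("side0.pkl","rb"))
def cc(pts,x,y,k,ox=0): return [((a-ox+.5)/k-.5+x,(b+.5)/k-.5+y) for a,b in pts]
# hook
Lt=[(35,23,60),(35,-23,60),(-35,-23,60),(-35,23,60)]
ut=cc([(135,53),(239,57),(231,214),(130,211)],355,240,6)
Ls=[(35,-23,60),(-35,-23,60),(-35,23,60),(35,23,60),(35,23,0),(-35,23,0)]
us=cc([(488,80),(614,86),(618,146),(488,141),(488,213),(614,231)],300,115,6,396)
for o in ([(T,Lt,ut),(S,Ls,us)],[(T,Lt,ut)],[(S,Ls,us)]):
    p,r=fit(o,[500,-220,0.]);print("hook",p.round(3),r)
    print(" tip",(tf(p,[(-80,0,42)])).round(1),proj(T,tf(p,[(-80,0,42)])),proj(S,tf(p,[(-80,0,42)])))
Lt=[(65,150,85),(65,-150,85),(45,-150,85),(45,150,85),(-85,150,20),(-85,-150,20)]
ut=cc([(52,38),(743,78),(741,120),(50,82),(55,384),(713,422)],195,175,6)
Ls=[(-85,-150,20),(-85,150,20),(65,-150,85),(45,-150,85),(65,150,85),(45,150,85)]
us=cc([(362,126),(335,547),(118,40),(147,42),(55,465),(90,465)],240,160,5)
for o in ([(T,Lt,ut),(S,Ls,us)],[(T,Lt,ut)],[(S,Ls,us)]):
    p,r=fit(o,[600,0,0.]);print("rail",p.round(3),r)
E
```

```text
hook [ 4.53498e+02 -3.16738e+02 -3.50000e-02] [[[-0.0, 0.3], [-0.1, 0.3], [0.4, 0.7], [-0.0, 0.6]], [[-0.1, 0.3], [0.4, 0.2], [-0.3, 0.1], [-0.5, -0.0], [-1.2, 1.1], [-1.0, -1.0]]]
 tip [[ 373.5 -314.    42. ]] [[382.58219752 291.98250286]] [[349.70774269 138.6168023 ]]
hook [ 4.54708e+02 -3.16555e+02 -4.20000e-02] [[[0.0, -0.3], [-0.1, -0.1], [0.3, 0.3], [-0.2, 0.1]]]
 tip [[ 374.8 -313.2   42. ]] [[382.31164602 291.52036803]] [[349.34091636 138.76689909]]
hook [ 4.52050e+02 -3.17284e+02 -2.80000e-02] [[[0.3, 0.2], [0.8, 0.0], [0.2, -0.1], [-0.0, -0.1], [-0.7, 1.0], [-0.5, -1.2]]]
 tip [[ 372.1 -315.    42. ]] [[382.97755116 292.53228753]] [[350.14095487 138.39547619]]
rail [ 5.88999e+02  1.35090e+01 -5.00000e-02] [[[-0.2, 0.1], [0.8, 0.0], [0.8, 0.7], [-0.4, 0.5], [-0.2, 0.6], [0.6, 0.5]], [[-0.2, 0.0], [-0.3, 0.3], [-1.0, 0.2], [-0.1, 0.2], [-0.9, 0.0], [-0.3, 0.6]]]
rail [ 5.90073e+02  1.41500e+01 -5.00000e-02] [[[-0.4, -0.3], [0.6, -0.4], [0.5, 0.3], [-0.6, 0.0], [-0.4, 0.2], [0.3, 0.1]]]
rail [ 5.87742e+02  1.26870e+01 -5.00000e-02] [[[0.2, -0.2], [0.1, 0.0], [-0.5, 0.0], [0.3, -0.0], [-0.4, -0.2], [0.2, 0.3]]]
```

```bash
cat >> h.py <<'E'
from scipy.spatial.transform import Rotation as Ro
def go(pos,yaw,roll=np.pi,pitch=0.):
    from rig import bot
    st=bot.read_state()
    R=Ro.from_euler('xyz',st["ee_rot"]);G=Ro.from_euler('xyz',[roll,pitch,yaw])
    print("t",round(st["time"],2),"tcp",st["tool_pos"].round(1),"rot",st["ee_rot"].round(4),"F",st["force"].round(1),"T",st["torque"].round(2),"w",round(st["grip_width"],1))
    print("turn deg",np.degrees((R.inv()*G).as_rotvec()).round(2),"shift",(R.inv().apply(np.array(pos)-st["tool_pos"])/40).round(3))
E
python3 -c "
from h import *
go([453.6,-316.7,150],-0.038)"
```

```text
t 0.1 tcp [ 131.5 -559.2  230.5] rot [-3.140e+00 -3.000e-04  2.309e-01] F [-0.4 -0.  -0.1] T [-0.01  0.06 -0.02] w 85.5
turn deg [-9.00e-02 -1.00e-02  1.54e+01] shift [ 9.225 -4.057  2.021]
```

```bash
python3 -m creep '0 0 3 0.9 -0.4 0; 0 0 6 1.7 -0.9 0; 0 0 9 2.6 -1.3 0; 0 0 12 3.5 -1.7 0; 0 0 15.4 4.3 -2.1 0.2'' -1' 2>&1 | head -5; echo
```

```text
invalid input
```

I left out the gripper column in some rows, so the call was refused. Retyping it.

```bash
python3 -m creep '0 0 3 0.9 -0.4 0 -1; 0 0 6 1.7 -0.8 0 -1; 0 0 9 2.6 -1.2 0 -1; 0 0 12 3.5 -1.6 0 -1; 0 0 15.4 4.3 -2.0 0.2 -1'; python3 -c "
from h import *
go([453.6,-316.7,150],-0.038)"
```

```text
time: 0.52
tool_pos: [282.3, -441.3, 223.7]
ee_rot: [3.141, -0.001, -0.041]
force: [-0.4, -0.1, 0.6]
grip_width: 85.6
t 0.52 tcp [ 282.3 -441.3  223.7] rot [ 3.1412e+00 -1.1000e-03 -4.0800e-02] F [-0.4 -0.1  0.6] T [0.01 0.   0.01] w 85.6
turn deg [ 0.02 -0.06 -0.16] shift [ 4.149 -3.288  1.847]
```

```bash
python3 -m creep '0 0 0 0.8 -0.6 0 -1; 0 0 0 1.6 -1.2 0 -1; 0 0 0 2.4 -1.9 0.4 -1; 0 0 0 3.2 -2.5 0.9 -1; 0 0 0 4.0 -3.2 1.5 -1'; python3 -c "
from h import *
go([453.6,-316.7,90],-0.038)"
```

```text
time: 0.93
tool_pos: [439.8, -326.5, 170.7]
ee_rot: [3.14, -0.003, -0.041]
force: [0.8, -0.9, -0.5]
grip_width: 85.6
t 0.93 tcp [ 439.8 -326.5  170.7] rot [ 3.1397e+00 -2.6000e-03 -4.0500e-02] F [ 0.8 -0.9 -0.5] T [-0.03  0.01 -0.02] w 85.6
turn deg [ 0.11 -0.15 -0.14] shift [ 0.33  -0.262  2.018]
```

```bash
python3 -m creep '0 0 0 0.3 -0.2 0.5 -1; 0 0 0 0.33 -0.26 1.0 -1; 0 0 0 0.33 -0.26 1.5 -1; 0 0 0 0.33 -0.26 2.0 -1; 0 0 0 0.33 -0.26 2.0 -1'
python3 - <<'E'
from h import *
from rig import snapshot
go([453.6,-316.7,11],-0.038)
t=snapshot("top")["frame"];s=snapshot("side")["frame"]
c=lambda im,x,y,w,h,k: cv2.resize(im[y:y+h,x:x+w],None,fx=k,fy=k,interpolation=cv2.INTER_CUBIC)
cv2.imwrite("pics/a1.png",cv2.cvtColor(np.hstack([c(t,320,210,130,130,3),c(s,270,60,130,130,3)]),cv2.COLOR_RGB2BGR))
E
```

```text
time: 1.35
tool_pos: [451.3, -313.9, 86.2]
ee_rot: [-3.138, 0.003, -0.04]
force: [-0.8, 1.0, -0.7]
grip_width: 85.6
t 1.35 tcp [ 451.3 -313.9   86.2] rot [-3.1377  0.0033 -0.04  ] F [-0.8  1.  -0.7] T [ 0.03  0.01 -0.02] w 85.6
turn deg [-0.23  0.19 -0.11] shift [0.066 0.074 1.879]
```

View pics/a1.png

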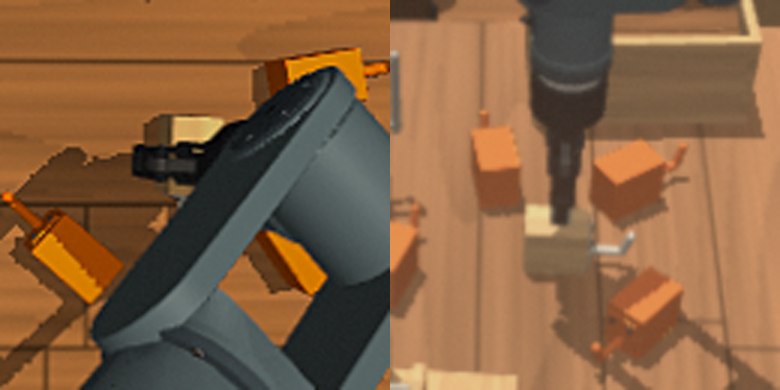

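The open gripper is above the birch block (side crop about (563,215)), clear of the oranges. Descending straight down.

```bash
python3 -m creep '0 0 0 0.06 0.07 0.4 -1; 0 0 0 0.06 0.07 0.8 -1; 0 0 0 0.06 0.07 1.2 -1; 0 0 0 0.06 0.07 1.6 -1; 0 0 0 0.06 0.07 1.85 -1' 60; python3 -c "
from h import *
go([453.6,-316.7,11],-0.038)"
```

```text
time: 1.87
tool_pos: [455.7, -319.8, 16.4]
ee_rot: [3.141, -0.002, -0.041]
force: [-0.3, 0.3, -1.1]
grip_width: 85.4
t 1.87 tcp [ 455.7 -319.8   16.4] rot [ 3.1405e+00 -1.8000e-03 -4.1000e-02] F [-0.3  0.3 -1.1] T [ 0.06 -0.01  0.02] w 85.4
turn deg [ 0.06 -0.1  -0.17] shift [-0.056 -0.075  0.135]
```

```bash
python3 -m creep '0 0 0 0 -0.04 0.13 -1; 0 0 0 0 -0.04 0.13 -0.5; 0 0 0 0 -0.04 0.13 0.5; 0 0 0 0 -0.04 0.13 0.5; 0 0 0 0 -0.04 0.13 0.5' 60; python3 -c "
from h import *
go([453.6,-316.7,11],-0.038)"
```

```text
time: 2.28
tool_pos: [456.7, -319.1, 12.8]
ee_rot: [3.139, -0.004, -0.041]
force: [0.0, -0.2, -2.4]
grip_width: 45.1
t 2.28 tcp [ 456.7 -319.1   12.8] rot [ 3.1388 -0.0037 -0.041 ] F [ 0.  -0.2 -2.4] T [-0.03 -0.03 -0.07] w 45.1
turn deg [ 0.16 -0.21 -0.17] shift [-0.081 -0.056  0.044]
```

```bash
python3 -m creep '0 0 0 0 0 0 1; 0 0 0 0 0 0 1; 0 0 0 0 0 -0.3 1; 0 0 0 0 0 -0.7 1; 0 0 0 0 0 -1.2 1' 70; python3 -m creep '0 0 0 0 0 -0.6 1; 0 0 0 0 0 -1.2 1; 0 0 0 0 0 -1.6 1; 0 0 0 0 0 -1.7 1; 0 0 0 0 0 -1.7 1'
python3 - <<'E'
from h import *
from rig import snapshot
go([453.6,-316.7,130],-0.038)
for n in("top","side"): pickle.dump(snapshot(n),open(n+"1.pkl","wb"))
t,s=[pickle.load(open(n+"1.pkl","rb"))["frame"] for n in("top","side")]
c=lambda im,x,y,w,h,k: cv2.resize(im[y:y+h,x:x+w],None,fx=k,fy=k,interpolation=cv2.INTER_CUBIC)
cv2.imwrite("pics/a2.png",cv2.cvtColor(np.hstack([c(t,340,210,100,100,4),c(s,300,70,100,100,4)]),cv2.COLOR_RGB2BGR))
E
```

```text
time: 2.7
tool_pos: [455.7, -318.0, 60.8]
ee_rot: [3.141, -0.002, -0.041]
force: [-0.1, -0.2, -2.2]
grip_width: 45.4
time: 3.12
tool_pos: [456.3, -318.7, 130.8]
ee_rot: [3.138, -0.004, -0.041]
force: [0.1, -0.2, -1.4]
grip_width: 45.2
t 3.12 tcp [ 456.3 -318.7  130.8] rot [ 3.1383 -0.0042 -0.0409] F [ 0.1 -0.2 -1.4] T [ 0.04 -0.08  0.05] w 45.2
turn deg [ 0.19 -0.24 -0.17] shift [-0.071 -0.048  0.019]
```

View pics/a2.png

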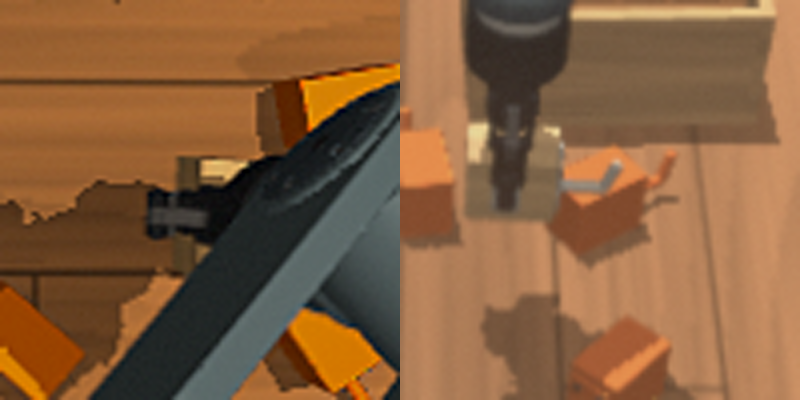

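It is lifted and upright, and the hook bar still points to the robot (side crop (600,180)). Now I carry it to a point before the pad of the right bay.

```bash
python3 -c "
from h import *
go([545.4,-70.5,115],-0.05)"
```

```text
t 3.22 tcp [ 455.1 -317.4  128. ] rot [-3.1415e+00 -7.0000e-04 -4.1000e-02] F [ 0.6 -0.1 -1.9] T [-0.01 -0.02 -0.01] w 45.3
turn deg [-0.   -0.04  0.52] shift [ 2.004 -6.261  0.328]
```

```bash
python3 -m creep '0 0 0.2 0.2 -0.6 0 1; 0 0 0.5 0.5 -1.4 0 1; 0 0 0.5 0.8 -2.3 0 1; 0 0 0.5 1.1 -3.2 0 1; 0 0 0.5 1.4 -4.0 0 1'; python3 -c "
from h import *
go([545.4,-70.5,115],-0.05)"
```

```text
time: 3.63
tool_pos: [516.6, -157.3, 126.1]
ee_rot: [-3.139, 0.003, -0.05]
force: [0.8, 0.0, -2.7]
grip_width: 45.5
t 3.63 tcp [ 516.6 -157.3  126.1] rot [-3.1395e+00  2.6000e-03 -5.0300e-02] F [ 0.8  0.  -2.7] T [-0.06 -0.03 -0.07] w 45.5
turn deg [-0.12  0.15 -0.01] shift [ 0.612 -2.203  0.28 ]
```

```bash
python3 -m creep '0 0 0 0.2 -0.8 0.1 1; 0 0 0 0.4 -1.4 0.2 1; 0 0 0 0.55 -1.9 0.25 1; 0 0 0 0.61 -2.2 0.28 1; 0 0 0 0.61 -2.2 0.28 1'; python3 -m creep '0 0 0 0 0 0 1; 0 0 0 0 0 0 1; 0 0 0 0 0 0 1; 0 0 0 0 0 0 1; 0 0 0 0 0 0 1';python3 - <<'E'
from h import *
from rig import snapshot
go([545.4,-70.5,34],-0.05)
for n in("top","side"): pickle.dump(snapshot(n),open(n+"2.pkl","wb"))
t,s=[pickle.load(open(n+"2.pkl","rb"))["frame"] for n in("top","side")]
c=lambda im,x,y,w,h,k: cv2.resize(im[y:y+h,x:x+w],None,fx=k,fy=k,interpolation=cv2.INTER_CUBIC)
cv2.imwrite("pics/a3.png",cv2.cvtColor(np.hstack([c(t,200,160,130,100,3),c(s,245,120,130,100,3)]),cv2.COLOR_RGB2BGR))
cv2.imwrite("pics/a4.png",cv2.cvtColor(c(s,245,120,100,75,8),cv2.COLOR_RGB2BGR))
E
```

```text
time: 4.05
tool_pos: [544.4, -68.0, 113.1]
ee_rot: [-3.138, 0.006, -0.047]
force: [-0.3, 0.5, -1.8]
grip_width: 45.2
time: 4.47
tool_pos: [544.3, -68.9, 113.3]
ee_rot: [-3.138, 0.006, -0.049]
force: [-0.7, 0.6, -2.1]
grip_width: 45.4
t 4.47 tcp [544.3 -68.9 113.3] rot [-3.1381  0.0057 -0.0489] F [-0.7  0.6 -2.1] T [ 0.04 -0.04  0.01] w 45.4
turn deg [-0.2   0.33  0.06] shift [0.04  0.044 1.981]
```

View pics/a3.png

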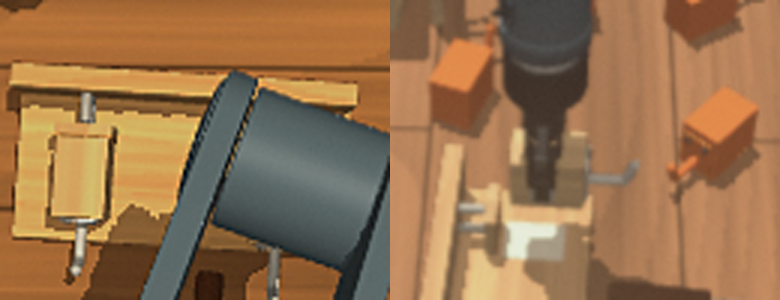

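View pics/a4.png

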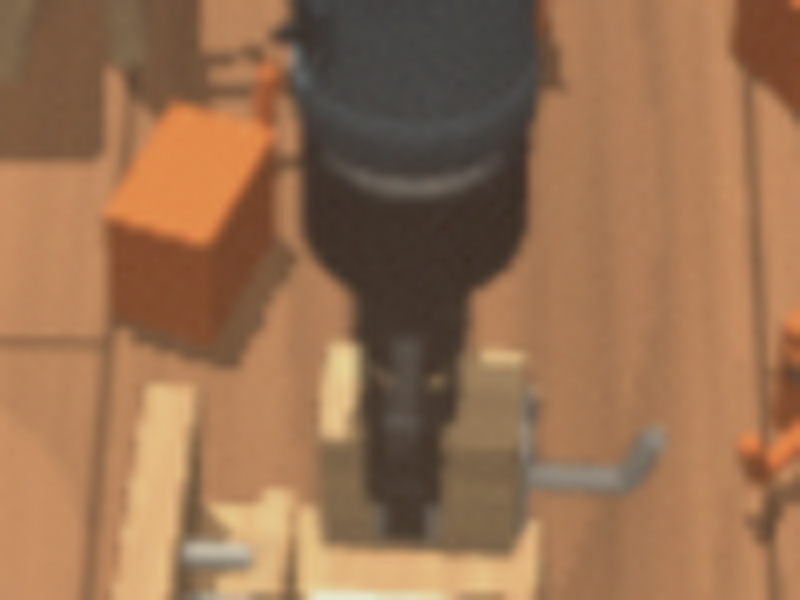

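Run:
```python
from h import *
S=pickle.load(open("side2.pkl","rb"))
L=[(35,23,0),(-35,23,0),(35,23,60),(-35,23,60),(35,-23,60),(-35,-23,60),(-80,0,42)]
ob=[((a+.5)/8-.5+245,(b+.5)/8-.5+120) for a,b in [(322,542),(518,553),(322,438),(526,448),(332,343),(525,352),(655,432)]]
p=[541.8,-68.8,-0.049,100.5]
print(np.round(proj(S,tf(p,L))-ob,1).tolist())
q,r=fit([(S,L[:6],ob[:6])],p);print(q,r)
```

```text
[[-0.7, 1.3], [-0.5, 1.3], [-0.8, 0.3], [-0.9, 0.5], [-0.8, -0.1], [0.1, 0.1], [-0.7, 1.4]]
[ 5.40341266e+02 -9.85160524e+01 -3.55845669e-02  6.91653995e+01] [[[0.3, 0.5], [-0.2, 0.3], [0.2, -0.1], [-0.6, -0.2], [0.0, -0.2], [0.1, -0.2]]]
```

The projected block matches the picture within about 1 px, and the pad and card in the bay lie just ahead of it and below. Lowering.

```bash
python3 -m creep '-0.2 0.3 0 0.02 0.03 0.4 1; -0.2 0.3 0 0.02 0.03 0.8 1; -0.2 0.3 0 0.02 0.03 1.2 1; -0.2 0.3 0 0.02 0.03 1.6 1; -0.2 0.3 0 0.02 0.03 1.8 1'; python3 -m creep '0 0 0 0 0 0.05 1; 0 0 0 0 0 0.05 1; 0 0 0 0 0 0.05 1; 0 0 0 0 0 0.05 1; 0 0 0 0 0 0.05 1'; python3 -c "
from h import *
go([545.4,-70.5,33],-0.05)"
```

```text
time: 4.98
tool_pos: [543.6, -69.5, 39.5]
ee_rot: [-3.141, 0.003, -0.049]
force: [-0.5, 0.8, -2.2]
grip_width: 45.3
time: 5.4
tool_pos: [544.4, -69.8, 38.6]
ee_rot: [-3.141, 0.001, -0.049]
force: [1.1, -0.1, -1.9]
grip_width: 45.4
t 5.4 tcp [544.4 -69.8  38.6] rot [-3.1415e+00  8.0000e-04 -4.8900e-02] F [ 1.1 -0.1 -1.9] T [ 0.   -0.01  0.06] w 45.4
turn deg [-0.01  0.05  0.06] shift [0.025 0.017 0.14 ]
```

```bash
python3 -m creep '0 0 0 0 0 0.04 1; 0 0 0 0 0 0.07 1; 0 0 0 0 0 0.1 1; 0 0 0 0 0 0.1 1; 0 0 0 0 0 0.1 1'; python3 -m creep '0 0 0 0 0 0.02 1; 0 0 0 0 0 0.03 1; 0 0 0 0 0 0.03 1; 0 0 0 0 0 0.03 1; 0 0 0 0 0 0.03 1'; python3 -c "
from h import *
go([545.4,-70.5,33],-0.05)"
```

```text
time: 5.82
tool_pos: [544.3, -69.7, 34.5]
ee_rot: [-3.141, 0.001, -0.049]
force: [-0.4, -0.2, -2.1]
grip_width: 45.5
time: 6.23
tool_pos: [544.3, -69.7, 33.3]
ee_rot: [-3.141, 0.001, -0.049]
force: [-0.6, 0.7, -1.6]
grip_width: 45.6
t 6.23 tcp [544.3 -69.7  33.3] rot [-3.1414e+00  1.1000e-03 -4.8800e-02] F [-0.6  0.7 -1.6] T [ 0.02 -0.1  -0.02] w 45.6
turn deg [-0.01  0.07  0.07] shift [0.028 0.018 0.006]
```

```bash
python3 -m creep '0 0 0 0 0 0.02 1; 0 0 0 0 0 0.03 1; 0 0 0 0 0 0.03 1; 0 0 0 0 0 0.03 1; 0 0 0 0 0 0.03 1';  python3 - <<'E'
from h import *
from rig import snapshot
go([545.4,-70.5,33],-0.05)
for n in("top","side"): pickle.dump(snapshot(n),open(n+"3.pkl","wb"))
t,s=[pickle.load(open(n+"3.pkl","rb"))["frame"] for n in("top","side")]
c=lambda im,x,y,w,h,k: cv2.resize(im[y:y+h,x:x+w],None,fx=k,fy=k,interpolation=cv2.INTER_CUBIC)
cv2.imwrite("pics/a5.png",cv2.cvtColor(c(s,245,150,100,75,8),cv2.COLOR_RGB2BGR))
cv2.imwrite("pics/a6.png",cv2.cvtColor(c(t,195,165,133,90,6),cv2.COLOR_RGB2BGR))
E
```

```text
time: 6.65
tool_pos: [544.4, -69.8, 32.7]
ee_rot: [-3.142, 0.001, -0.049]
force: [-4.0, 1.0, 5.7]
grip_width: 45.3
t 6.65 tcp [544.4 -69.8  32.7] rot [-3.1416e+00  1.0000e-03 -4.8700e-02] F [-4.   1.   5.7] T [ 0.02  0.39 -0.01] w 45.3
turn deg [-0.    0.06  0.08] shift [ 0.025  0.017 -0.006]
```

View pics/a5.png

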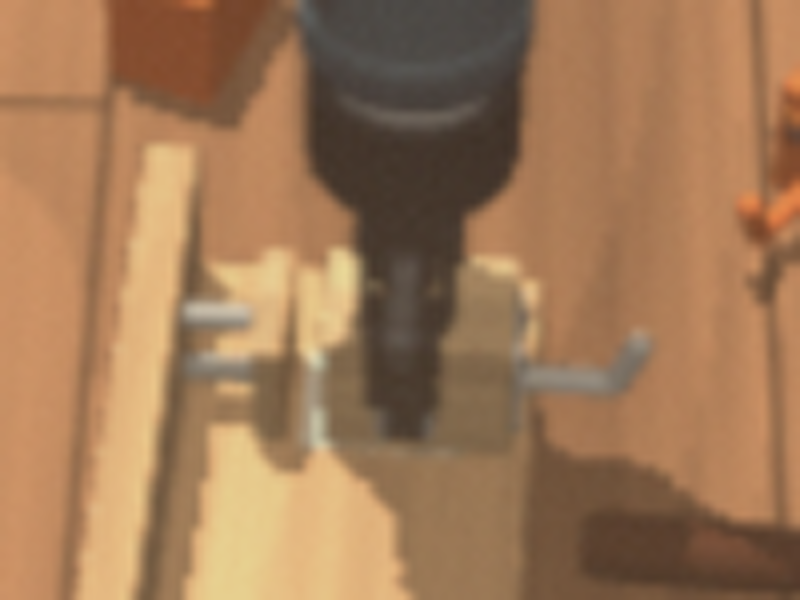

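View pics/a6.png

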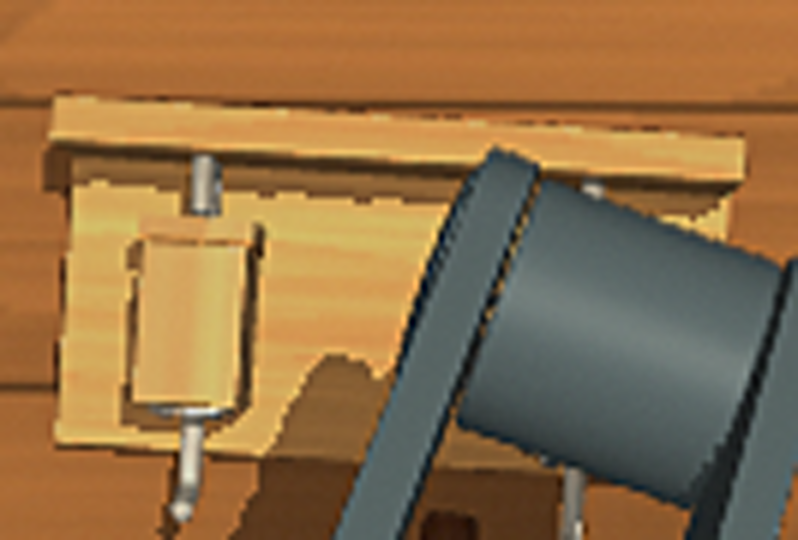

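Run:
```python
from h import *
T=pickle.load(open("top3.pkl","rb"));S=pickle.load(open("side3.pkl","rb"))
rail=[589,13.5,-.05]
def crop(P,x,y,k): return ((proj(*P)-[x,y]+.5)*k-.5).round(0).tolist()
fx=tf(rail,[(-30,85,20)])[0]
print("fitted bar",crop((T,tf([fx[0],fx[1],-.05,20],[(-50,0,25),(-65,0,25)])),195,165,6))
for dy in(-5,0,5):
  lo=tf(rail,[(-42.5,-85+dy,20)])[0]; print(lo,"loose bar",crop((T,tf([lo[0],lo[1],-.05,20],[(-50,0,25),(-65,0,25)])),195,165,6))
  L=[(35,23,0),(-35,23,0),(35,-23,60),(-35,-23,60),(-80,0,42)]
  print("side",crop((S,tf([lo[0],lo[1],-.05,20],L)),245,150,8))
print("pad front top/bot",crop((S,tf(rail,[(5,-60,75),(5,-110,75),(5,-60,25)])),245,150,8))
c,s=np.cos(-.05),np.sin(-.05); d=np.array([544.4-589,-69.8-13.5]); print("TCP in rail",c*d[0]+s*d[1],-s*d[0]+c*d[1])
```

```text
fitted bar [[191.0, 445.0], [189.0, 479.0]]
[542.0549887  -74.26340874  20.        ] loose bar [[585.0, 495.0], [583.0, 529.0]]
side [[318.0, 440.0], [506.0, 451.0], [327.0, 241.0], [518.0, 252.0], [636.0, 339.0]]
[542.30488455 -69.26965744  20.        ] loose bar [[574.0, 495.0], [572.0, 529.0]]
side [[317.0, 451.0], [506.0, 462.0], [326.0, 251.0], [517.0, 262.0], [636.0, 349.0]]
[542.55478039 -64.27590614  20.        ] loose bar [[563.0, 494.0], [561.0, 528.0]]
side [[316.0, 461.0], [505.0, 473.0], [325.0, 261.0], [517.0, 272.0], [635.0, 360.0]]
pad front top/bot [[281.0, 359.0], [293.0, 254.0], [283.0, 444.0]]
TCP in rail -40.380996813368014 -85.42496764037294
```

The block stands on the ledge (Fz rose from -2 to +6). The bar pixels in the top view (574,485) match the bay's middle within about 2 mm. I relax the downward push and advance gently.

```bash
python3 -m creep '0 0 0 0 0 -0.01 1; 0 0 0 0 0 -0.01 1; 0 0 0 0.05 0 -0.01 1; 0 0 0 0.1 0 -0.01 1; 0 0 0 0.1 0 -0.01 1'; python3 -m creep '0 0 0 0.03 0 0 1; 0 0 0 0.06 0 0 1; 0 0 0 0.1 0 0 1; 0 0 0 0.1 0 0 1; 0 0 0 0.1 0 0 1'; python3 -c "
from h import *
go([545.4,-70.5,32.7],-0.05)"
```

```text
time: 7.17
tool_pos: [548.9, -70.1, 33.1]
ee_rot: [3.142, 0.001, -0.049]
force: [0.9, 0.1, -1.6]
grip_width: 45.3
time: 7.58
tool_pos: [553.0, -70.3, 33.1]
ee_rot: [3.142, 0.001, -0.049]
force: [-1.1, -0.6, -1.8]
grip_width: 45.3
t 7.58 tcp [553.  -70.3  33.1] rot [ 3.1415e+00  6.0000e-04 -4.8700e-02] F [-1.1 -0.6 -1.8] T [ 0.02  0.   -0.01] w 45.3
turn deg [0.   0.04 0.07] shift [-0.189  0.015  0.009]
```

```bash
python3 -m creep '0 0 0 0.03 0 0 1; 0 0 0 0.06 0 0 1; 0 0 0 0.1 0 0 1; 0 0 0 0.1 0 0 1; 0 0 0 0.1 0 0 1'; python3 -m creep '0 0 0 0.03 0 0 1; 0 0 0 0.06 0 0 1; 0 0 0 0.1 0 0 1; 0 0 0 0.1 0 0 1; 0 0 0 0.1 0 0 1'; python3 -m creep '0 0 0 0.03 0 0 1; 0 0 0 0.06 0 0 1; 0 0 0 0.1 0 0 1; 0 0 0 0.1 0 0 1; 0 0 0 0.1 0 0 1'
```

```text
time: 8.0
tool_pos: [557.0, -70.5, 33.0]
ee_rot: [3.142, 0.001, -0.049]
force: [-1.5, 0.1, -2.3]
grip_width: 45.1
time: 8.42
tool_pos: [560.6, -70.6, 32.9]
ee_rot: [-3.141, 0.002, -0.048]
force: [-4.1, 0.0, 0.8]
grip_width: 45.5
time: 8.83
tool_pos: [563.6, -70.7, 32.8]
ee_rot: [-3.141, 0.004, -0.048]
force: [-8.1, -0.1, 2.7]
grip_width: 45.3
```

```bash
python3 -m creep '0 0 0 0 0 -0.01 1; 0 0 0 0.03 0 -0.01 1; 0 0 0 0.05 0 -0.01 1; 0 0 0 0.08 0 -0.01 1; 0 0 0 0.08 0 -0.01 1'; python3 -m creep '0 -0.2 0 0 0 0 1; 0 -0.2 0 0 0 0 1; 0 -0.2 0 0.03 0 0 1; 0 -0.2 0 0.03 0 0 1; 0 -0.2 0 0.03 0 0 1';  python3 - <<'E'
from h import *
from rig import snapshot
go([565,-70.5,33],-0.05)
for n in("top","side"): pickle.dump(snapshot(n),open(n+"4.pkl","wb"))
t,s=[pickle.load(open(n+"4.pkl","rb"))["frame"] for n in("top","side")]
c=lambda im,x,y,w,h,k: cv2.resize(im[y:y+h,x:x+w],None,fx=k,fy=k,interpolation=cv2.INTER_CUBIC)
cv2.imwrite("pics/a7.png",cv2.cvtColor(c(s,245,150,100,75,8),cv2.COLOR_RGB2BGR))
cv2.imwrite("pics/a8.png",cv2.cvtColor(c(t,195,165,133,90,6),cv2.COLOR_RGB2BGR))
go([565,-70.5,33],-0.05)
E
```

```text
time: 9.25
tool_pos: [565.1, -70.8, 32.9]
ee_rot: [-3.141, 0.008, -0.048]
force: [-8.7, 0.1, 4.7]
grip_width: 45.0
time: 9.67
tool_pos: [564.9, -70.8, 33.1]
ee_rot: [-3.141, 0.015, -0.048]
force: [-10.2, 0.1, 6.8]
grip_width: 45.4
t 9.67 tcp [564.9 -70.8  33.1] rot [-3.1412  0.0147 -0.0478] F [-10.2   0.1   6.8] T [-0.06  1.18  0.04] w 45.4
turn deg [-0.02  0.84  0.12] shift [ 0.002 -0.007  0.002]
t 9.77 tcp [564.9 -70.8  33.1] rot [-3.1412  0.0146 -0.0479] F [-9.9  0.4  6.2] T [-0.1   1.09  0.02] w 45.1
turn deg [-0.02  0.83  0.12] shift [ 0.001 -0.007  0.002]
```

View pics/a7.png

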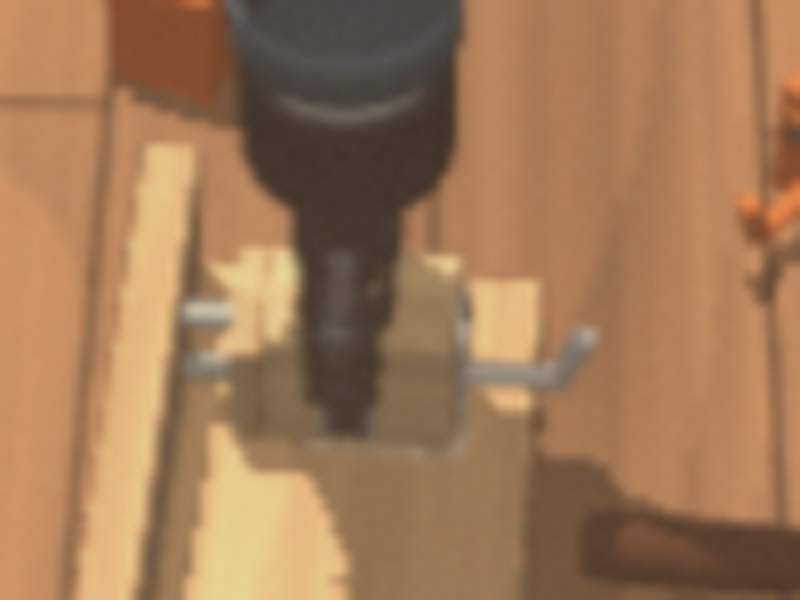

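View pics/a8.png

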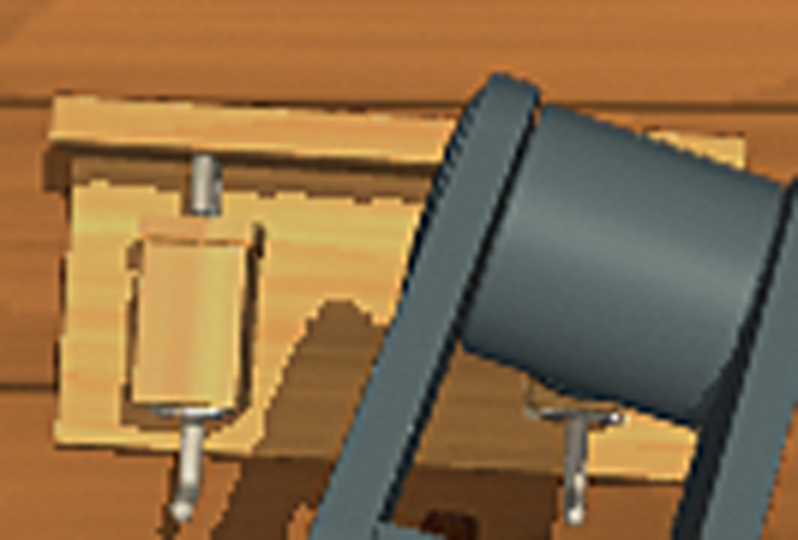

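The back face is against the pad and the pad is pushed in; the pin left of it is shorter, and the bar is at (575,490) in the top view. My small turn went the wrong way: pitch is 0.015 and Fz has risen. I undo that and ease the down-push.

```bash
python3 -m creep '0 0.3 0 0 0 -0.005 1; 0 0.6 0 0 0 -0.01 1; 0 0.8 0 0 0 -0.01 1; 0 0.8 0 0 0 -0.01 1; 0 0.8 0 0.02 0 -0.01 1';  python3 - <<'E'
from h import *
go([565,-70.5,33],-0.05)
E
```

```text
time: 10.18
tool_pos: [563.8, -70.7, 32.9]
ee_rot: [-3.141, 0.005, -0.048]
force: [-9.7, -1.3, 1.9]
grip_width: 45.1
t 10.18 tcp [563.8 -70.7  32.9] rot [-3.1409  0.0047 -0.0477] F [-9.7 -1.3  1.9] T [-0.22  1.23  0.01] w 45.1
turn deg [-0.04  0.27  0.13] shift [ 0.029 -0.007 -0.003]
```

```bash
python3 -m creep '0 0.2 0 0.02 0 -0.005 1; 0 0.3 0 0.05 0 -0.01 1; 0 0.3 0 0.06 0 -0.01 1; 0 0.3 0 0.06 0 -0.01 1; 0 0.3 0 0.06 0 -0.01 1';  python3 - <<'E'
from h import *
go([565,-70.5,33],-0.05)
E
```

```text
time: 10.6
tool_pos: [564.3, -70.7, 32.8]
ee_rot: [-3.141, 0.004, -0.047]
force: [-9.9, -0.6, 3.1]
grip_width: 45.4
t 10.6 tcp [564.3 -70.7  32.8] rot [-3.1408  0.0037 -0.0475] F [-9.9 -0.6  3.1] T [-0.2   1.25 -0.04] w 45.4
turn deg [-0.05  0.21  0.14] shift [ 0.017 -0.007 -0.004]
```

```bash
python3 -m creep '0 0.1 0 0.04 0 -0.01 1; 0 0.2 0 0.06 0 -0.02 1; 0 0.2 0 0.07 0 -0.02 1; 0 0.2 0 0.07 0 -0.02 1; 0 0.2 0 0.07 0 -0.02 1';  python3 - <<'E'
from h import *
go([565,-70.5,33],-0.05)
E
```

```text
time: 11.02
tool_pos: [564.8, -70.8, 32.9]
ee_rot: [-3.14, 0.005, -0.047]
force: [-9.6, -1.1, 2.9]
grip_width: 45.5
t 11.02 tcp [564.8 -70.8  32.9] rot [-3.1404  0.0053 -0.0475] F [-9.6 -1.1  2.9] T [-0.27  1.28  0.  ] w 45.5
turn deg [-0.07  0.3   0.14] shift [ 0.005 -0.007 -0.003]
```

```bash
python3 -m creep '0 0.1 0 0.03 0 -0.01 1; 0 0.1 0 0.04 0 -0.01 1; 0 0.1 0 0.04 0 -0.01 1; 0 0.1 0 0.04 0 -0.01 1; 0 0.1 0 0.04 0 -0.01 1';  python3 - <<'E'
from h import *
from rig import snapshot
go([565,-70.5,33],-0.05)
for n in("top","side"): pickle.dump(snapshot(n),open(n+"5.pkl","wb"))
T,S=[pickle.load(open(n+"5.pkl","rb")) for n in("top","side")];t=T["frame"].copy();s=S["frame"].copy()
rail=[589,13.5,-.05]
def draw(im,cam,x,y,w,h,k,name):
    im=cv2.resize(im[y:y+h,x:x+w],None,fx=k,fy=k,interpolation=cv2.INTER_CUBIC)
    lo=tf(rail,[(-20,-85,20)])[0];P=[lo[0],lo[1],-.05,20]
    for L in [[(35,23,0),(-35,23,0),(-35,23,60),(35,23,60),(35,-23,60),(-35,-23,60),(-35,23,60)],[(35,23,0),(35,23,60)],[(-40,0,42),(-80,0,42)]]:
        u=((proj(cam,tf(P,L))-[x,y]+.5)*k-.5).round().astype(int); cv2.polylines(im,[u.reshape(-1,1,2)],False,(255,0,0),1)
    cv2.imwrite(name,cv2.cvtColor(im,cv2.COLOR_RGB2BGR))
draw(s,S,245,150,100,75,8,"pics/a9.png");draw(t,T,195,165,133,90,6,"pics/a10.png")
E
```

```text
time: 11.43
tool_pos: [564.7, -70.8, 33.0]
ee_rot: [-3.14, 0.007, -0.047]
force: [-8.3, -0.7, 3.9]
grip_width: 45.1
t 11.43 tcp [564.7 -70.8  33. ] rot [-3.1404  0.0071 -0.0473] F [-8.3 -0.7  3.9] T [-0.21  1.1  -0.03] w 45.1
turn deg [-0.07  0.41  0.16] shift [ 0.006 -0.007 -0.001]
```

View pics/a9.png

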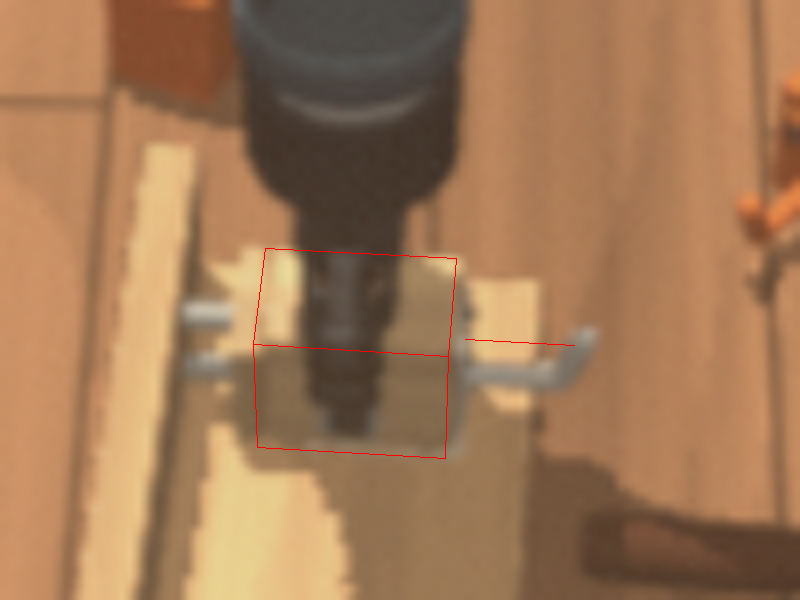

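View pics/a10.png

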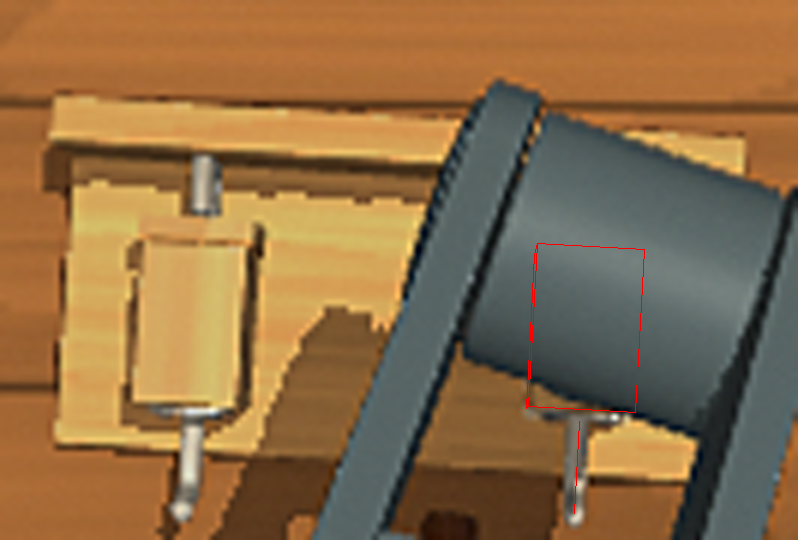

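The overlay fits: block flush to the pad, square, and sideways offset within about 2 mm. Compression looks like 7–8 mm, so I push a little further towards 10 N and take out the small pitch.

```bash
python3 -m creep '0 0.2 0 0.04 0 -0.01 1; 0 0.5 0 0.07 0 -0.01 1; 0 0.6 0 0.1 0 -0.02 1; 0 0.6 0 0.1 0 -0.02 1; 0 0.6 0 0.1 0 -0.02 1';  python3 - <<'E'
from h import *
go([565,-70.5,33],-0.05)
E
```

```text
time: 11.95
tool_pos: [566.0, -70.8, 32.8]
ee_rot: [-3.14, 0.003, -0.047]
force: [-11.3, -1.4, 3.6]
grip_width: 45.3
t 11.95 tcp [566.  -70.8  32.8] rot [-3.14e+00  2.70e-03 -4.71e-02] F [-11.3  -1.4   3.6] T [-0.33  1.48 -0.08] w 45.3
turn deg [-0.09  0.16  0.17] shift [-0.025 -0.007 -0.004]
```

Run:
```python
from h import *
from rig import snapshot,bot
F=[]
for i in range(6):
    s=snapshot("side" if i%2 else "top"); F.append(bot.read_state()["force"])
print(np.round(F,1)); go([566,-70.8,32.8],-.05)
s=snapshot("side")["frame"];t=snapshot("top")["frame"]
cv2.imwrite("pics/a11.png",cv2.cvtColor(cv2.resize(s[150:225,245:345],None,fx=8,fy=8,interpolation=cv2.INTER_CUBIC),cv2.COLOR_RGB2BGR))
cv2.imwrite("pics/a12.png",cv2.cvtColor(t,cv2.COLOR_RGB2BGR))
```

```text
[[-11.3  -0.7   2.3]
 [-11.7  -2.1   3.4]
 [-10.6  -1.6   2.4]
 [-11.6  -1.4   2.9]
 [-11.2  -1.5   2.5]
 [-11.8  -1.4   3.8]]
t 12.25 tcp [566.  -70.8  32.8] rot [-3.1399e+00  2.7000e-03 -4.7100e-02] F [-11.8  -1.4   3.8] T [-0.36  1.52 -0.07] w 45.4
turn deg [-0.09  0.16  0.17] shift [0.001 0.    0.   ]
```

View pics/a11.png

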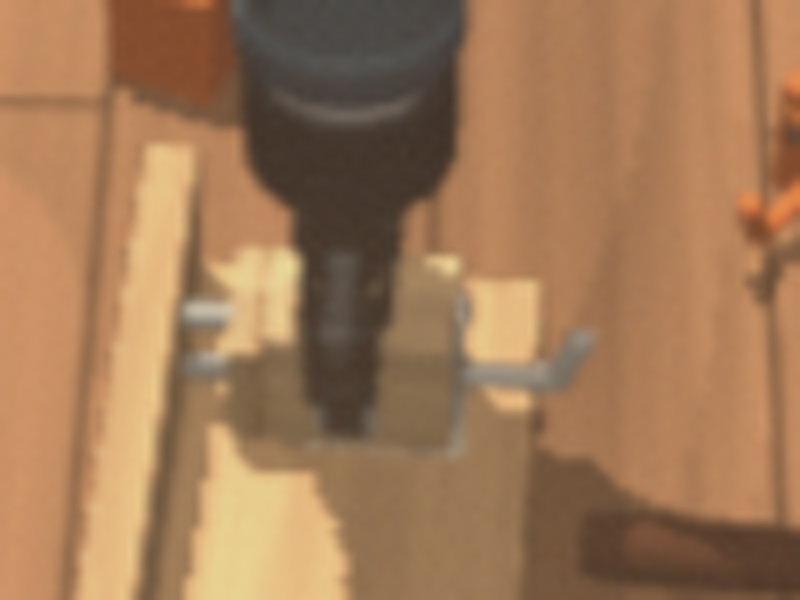

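View pics/a12.png

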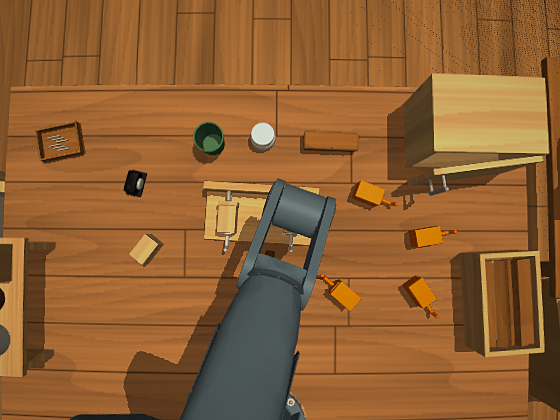

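The push is steady: wrist 11–12 N, including some ledge friction. Travel past contact is about 9 mm, so about 9 N on the pad. The block is flush and square, and the bystanders are unchanged. Handing in.

```bash
python3 -c "
from rig import bot
print(bot.job_done()); s=bot.read_state(); print(s['time'],s['force'],s['tool_pos'],s['grip_width'])"
```

```text
the job is handed in; nothing more can be done
None
the job is handed in; nothing more can be done
```

The loose pole hook is standing on the ledge of the right (empty) bay, hook side outward. It is still gripped and pressed against the sprung pad. I handed the job in at about 12.3 s.

**Last checks:**
- **Push:** the wrist read a steady 10.6–11.8 N over the last readings. That includes roughly 1–2 N of friction from a light 5 N press on the ledge.
- **Position:** the block is flush to the pad and within about 2 mm of the bay's middle. Tool yaw was -0.047 rad against the rail's -0.050, and pitch was 0.003 rad.
- **Other things:** in the top view, the cup, wax box, brush, headlamp, plain block, fitted hook and orange look-alikes look unmoved. The arm mostly hid the screwdriver there; the part seen in the side view had not moved.

**What disagreed:**
- **Pad force:** travel past contact gave about 9 N on the pad, but the pictures allowed anything from 7 to 10 mm of compression. I take it as 9–10 N, inside the 6–16 N limits.
- **Errors along the way:** one call was refused because I left out the gripper column. One small tilt correction went the wrong way, to 0.015 rad, and I undid it.

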